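# Zero the peak pointer and hold the test rod in the measuring ring

## Task

On the measuring stand, first turn the peak pointer's knob back to its zero stop. Then take the test rod with the straight round handle from the rack, lower it upright through the measuring ring without letting it touch the stand, and stop with its tip about half-way between the ring's underside and the base plate and the rod in the middle of the hole. The reading is taken there, so finish while holding it there, motionless and clear of the walls, and leave the other things on the bench as they are.

Things in the scene. Friction and masses are not known exactly. Their poses are not given: they have to be found in the camera images.
- zero_knob (a joint): The black peak-pointer knob on top of the stand's grey dial housing, in rad: 0 = at the zero stop, starting at 0.7 to 1.35; it grows as the knob turns clockwise seen from above, so zeroing is counter-clockwise. Light friction (about 0.03 N m), no spring: it stays where it is left; there is a hard stop at 0, against which the knob may be pressed; the pads may twist on it a little.
- knob_grip (a point): Point on the knob's vertical axis at the height to grip. The grip is an upright bar 42 mm long, 14 mm thick, from 22 mm below to 8 mm above this point (below it a disc of 40 mm diameter; the housing's top is 32 mm below this point). Its x axis runs along the bar and turns with the knob; its -x end bears the white mark and the pointer, which at zero points along the stand's -x.
- stand: The fixed measuring stand, steel base plate 140 x 260 x 15 mm, long along its y; origin at the centre of its underside on the table, z up. At its -y end the grey dial housing 96 x 92 mm, top 80 mm up, with the knob on it (axis at y = -70 mm); at its +y end (y = +70 mm) the aluminium measuring ring, carried by a column beyond it at y = +119 mm; nothing on the stand is higher than the top of the knob, 120 mm.
- bore_mouth (a point): Centre of the ring's hole at its upper face, 110 mm above the table. Ring: outside diameter 76 mm, straight vertical through hole of 24 mm diameter, 25 mm thick; its underside is 70 mm above the base plate, whose top is 15 mm above the table. z up.
- rack: The fixed plywood rack: top board 80 x 190 x 15 mm, upper face 110 mm above the table, on two end walls, long along its y; origin at the centre of its underside. Two square through holes of 17 mm at y = -50 and +50 mm, each holding a rod that rests with its handle on the board.
- probe_grip (a point): Centre of the test rod's wooden handle, a plain straight cylinder of 28 mm diameter, 40 mm tall, upright in the rack (this point 130 mm above the table). A steel stem of 10 mm diameter goes 100 mm down from the handle's underside. About 0.1 kg. z points up along the rod.
- probe_tip (a point): Centre of the lower end of the test rod's stem, 120 mm below probe_grip; z up along the rod.
- probe: The whole test rod; its origin is the lower end of the stem, same as probe_tip.
- other_rod_mid (a point): The other rod in the rack, to be left there: same stem, but a mushroom-shaped wooden handle 46 mm wide (40 mm tall); point at the handle's mid-height. Which of the two holes has which rod varies.
- stick_mid (a point): Centre of a loose square beech stick 150 x 14 x 12 mm lying between stand and rack (leave alone).
- glue_mid (a point): Middle of an upright white bottle, 56 mm diameter, 130 mm tall (leave alone).
- offcut_mid (a point): Centre of a wooden offcut block 90 x 60 x 35 mm (leave alone).
- turned_foot_mid (a point): Middle of a turned wooden foot, 60 mm diameter, 60 mm tall (leave alone).
- blank_mid (a point): Centre of a round wooden disc lying flat, 90 mm diameter, 20 mm tall (leave alone).
- screwdriver_grip (a point): Handle of a screwdriver 200 mm long lying on the table (leave alone).

How it is judged:
By the outcome, as a careful person would: the job done as asked, in the order asked, and still so for the second after the job is handed in, while the arm keeps its last pose, push and grip.
It also fails if it takes over 56 s, if anything falls off the work surface, if the arm or the gripper's body presses on something with over 40 N, if the wrist force passes 120 N, or if a joint passes its speed limit or range.

## Robot

A 7-joint arm with a two-finger parallel gripper is mounted at the origin on the work surface. World frame = base frame: x ahead of the robot, y to its left, z up, the work surface at z = 0. Lengths are in mm, angles in rad, forces in N, time in s.
With the tool pointing down it reaches from about 400 to 900 mm from the base axis. Payload 5.5 kg.
Tool frame: the origin (TCP) lies on the centre line of the jaws, within the pads' length; the fingertips stand 19 mm ahead of it and the grasp point (between the pads) is the TCP; z points along the fingers, y is the line along which they close (so a half turn about z gives the same grasp; the last joint's range is limited). The gripper opens to 92 mm and grips with 3 to 60 N. Pads are 19 mm wide; open, the fingers measure 130 mm over their backs; the gripper's body (75 mm by 190 mm) begins 47 mm behind the grasp point.
Start: joints at [1.37, 0.501, -0.427, 1.55, 0.221, 1.138, -0.21], TCP at [290.808, -581.318, 245.729] pointing down, gripper open.
Joint ranges: [-2.88, 2.88], [-0.31, 2.03], [-1.54, 1.56], [0.2, 2.42], [-1.41, 4.55], [0.19, 2.02], [-2.57, 2.57]. Speed limits (rad/s): [2.57, 2.57, 3.14, 3.14, 3.14, 3.14, 3.14].

## Interface

Orientations are given as a unit quaternion [x, y, z, w].
In Python, from plant import sense, eyes, manip gives the robot as it stands.
- The arm moves only by the shell command python3 -m inch 'ROWS'. ROWS is JSON, a list of rows, each a list of 7 numbers: the shift along the tool's x, y, z in m, then the turn, a rotation vector about the tool's x, y, z in rad, then the gripper command: -1 is fully open, 1 is shut, values between are in proportion. In form: [[tx, ty, tz, rx, ry, rz, fingers], ...]. A call has 1 to 5 rows; each row is the pose to reach, as a shift and turn from the pose commanded when the call began, along the tool's axes at that moment; what a row does not reach only later rows make up. A row lasts 1/12 s, in which the tool goes at most 41.7 mm and 7.16 degrees, less where a joint would pass 70% of its speed; a pose out of reach is approached as far as the arm can. A call with a gripper value outside its range is refused whole. The fingers move at their own pace and stop on an object; the grip force is fixed at half the most. Time passes only in rows, so rows that repeat a pose let the fingers close. It gives the time, the measured TCP pose, the force, the opening and the grip force at its end, in the units of the state.
- sense(): the state, without advancing time (a new reading comes with each control period).
- eyes.camera(name): name is "scene" or "side" or "wrist"; returns a dict with "color" (400x640x3 uint8, blue, green, red), "range_z" (400x640 float32, mm along the optical axis (not along the pixel's ray), 0 where there is no reading), "fx", "fy", "cx", "cy" (pixels), "extrinsics" (4x4, takes a point from camera to world coordinates). Camera axes: x right, y up, looking along -z (the intrinsics and any distortion apply to the point x, -y, -z); pixel columns grow to the right and rows downward; lengths in mm; the calibration is good to about 2 mm. A picture is of the moment at which its call begins.
- manip.job_done(): hands the job in; it is judged then, once.
The state is a dict: "clock": time; "qpos": joint angles; "qd": joint speeds; "joint_efforts": joint torques, N m; "tcp_pos": TCP position; "eef_rot": TCP orientation; "ft_force": force on the tool from outside, world axes, zero at the start; "ft_torque": the same for the moment, N m; "width": opening from 0.0 (shut) to 1.0 (fully open); "grip_force": force on a finger pad.
Only numpy, scipy, OpenCV 4.12 (cv2) and the standard library are available. Lean on these libraries where they do the work, as an engineer would, in place of code of your own. Each camera call takes 0.05 s, during which the arm holds its last target. There are 200 camera calls.

## Working session

There is one attempt and no reset: what is moved stays moved. The work goes in short steps, Python scripts to look and compute and a shell command to move; the robot and the scene stay as the last step left them, time stands still between calls to the robot, and variables do not carry over. Pictures are saved under pics/ and viewed, at most 10 in all, crops included, and the job is handed in when it is done.

```bash
mkdir -p pics; ls
cat > h.py <<'E'
import numpy as np, cv2
from plant import sense, eyes, manip
from scipy.spatial.transform import Rotation as R
def cam(n):
    c=eyes.camera(n); np.savez('pics/%s.npz'%n,**{k:np.asarray(v) for k,v in c.items()}); return c
def cloud(c):
    z=c['range_z'].astype(float); v,u=np.indices(z.shape)
    P=np.stack([(u-c['cx'])/c['fx']*z,-(v-c['cy'])/c['fy']*z,-z,np.ones_like(z)],-1)
    W=(P@np.asarray(c['extrinsics']).T)[...,:3]; W[z==0]=np.nan; return W
def ray(c,u,v,h):
    E=np.asarray(c['extrinsics']); d=E[:3,:3]@np.array([(u-c['cx'])/c['fx'],-(v-c['cy'])/c['fy'],-1.]); o=E[:3,3]
    return o+d*(h-o[2])/d[2]
E
python3 - <<'E'
from h import *
s=sense(); print(s)
for n in['scene','side','wrist']:
    c=cam(n); print(n,c['fx'],c['fy'],c['cx'],c['cy'],[k for k in c],np.round(c['extrinsics'],3).tolist()); cv2.imwrite('pics/%s0.png'%n,c['color'])
E
```

```text
pics
{'clock': 0.0, 'qpos': array([ 1.37018595,  0.50182276, -0.42678482,  1.55143347,  0.22079758,
        1.13825675, -0.21028548]), 'qd': array([-0.00015138, -0.00117192, -0.0020285 , -0.00014782,  0.00065393,
       -0.00027701,  0.00109634]), 'joint_efforts': array([-1.74462780e-04, -5.66595662e+01, -5.81555128e+00, -2.79113728e+01,
       -6.84929802e-02,  3.10749211e-02,  2.36504784e-04]), 'tcp_pos': array([ 290.45563353, -580.77864823,  244.70033828]), 'eef_rot': array([ 9.73223031e-01,  2.29860960e-01, -1.80519792e-04, -9.15933082e-04]), 'ft_force': array([ 0.45581485,  0.48473234, -0.53641057]), 'ft_torque': array([-0.03298848, -0.01144266,  0.00948097]), 'grip_force': 0.0, 'width': 1.0039912730300455}
scene 481.42824996415976 481.42824996415976 320.7185846671107 206.02845601499934 ['color', 'range_z', 'fx', 'fy', 'cx', 'cy', 'extrinsics'] [[0.809, -0.388, 0.442, 1148.143], [0.588, 0.525, -0.615, -843.948], [0.007, 0.757, 0.653, 1006.726], [0.0, 0.0, 0.0, 1.0]]
side 397.199525376178 397.199525376178 322.19354699997314 199.80542591280079 ['color', 'range_z', 'fx', 'fy', 'cx', 'cy', 'extrinsics'] [[-0.678, 0.451, -0.581, -70.119], [-0.735, -0.434, 0.522, 572.789], [-0.017, 0.78, 0.625, 792.99], [0.0, 0.0, 0.0, 1.0]]
wrist 334.70748425773303 334.70748425773303 320.7766017325051 200.20151909023056 ['color', 'range_z', 'fx', 'fy', 'cx', 'cy', 'extrinsics'] [[0.448, 0.858, 0.252, 357.725], [-0.894, 0.43, 0.124, -546.781], [-0.002, -0.281, 0.96, 383.111], [0.0, 0.0, 0.0, 1.0]]
```

View pics/scene0.png

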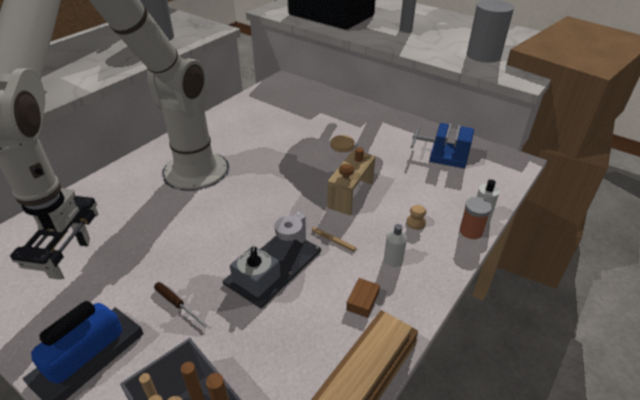

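View pics/side0.png

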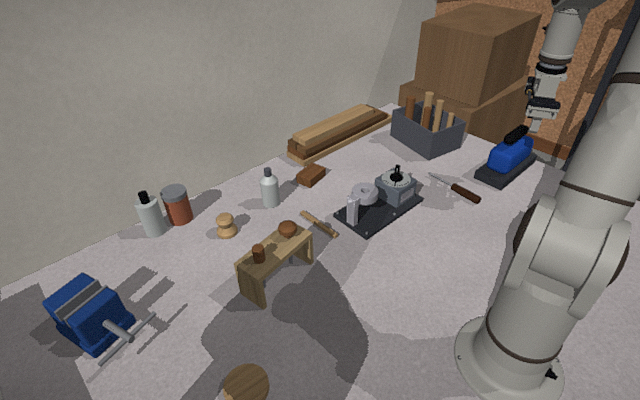

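The scene view shows the knob at about (254,257), the ring at (290,226), the mushroom at (347,170) and the straight handle at (360,155). In the side view they are at (397,180), (365,193), (288,228) and (258,253).

Run:
```python
from h import *
for n,box in(('scene',(220,140,390,310)),('side',(220,150,440,310))):
    c=dict(np.load('pics/%s.npz'%n)); W=cloud(c); col=c['color']
    x0,y0,x1,y1=box; w=W[y0:y1,x0:x1].reshape(-1,3); k=col[y0:y1,x0:x1].reshape(-1,3).astype(int)
    def rep(t,m):
        p=w[m]; 
        if len(p)<4: print(n,t,len(p));return
        print(n,t,len(p),'med',np.round(np.median(p,0),1),'min',np.round(np.nanpercentile(p,3,axis=0)),'max',np.round(np.nanpercentile(p,97,axis=0)))
        r=cv2.minAreaRect(p[:,:2].astype(np.float32)); print('   rect',np.round(r[0],1),np.round(r[1],1),round(r[2],1))
    z=w[:,2]; sat=k.max(1)-k.min(1)
    near=np.ones(len(z),bool)
    rep('handle>135',(z>140)&(z<158)&(sat>25))
    rep('board',(z>104)&(z<115)&(sat>25))
    rep('ringtop',(z>104)&(z<115)&(sat<25)&(k.mean(1)>90))
    rep('knobtop',(z>112)&(z<126)&(k.mean(1)<60))
    rep('base',(z>8)&(z<20)&(sat<25)&(k.mean(1)<80))
    rep('housing',(z>74)&(z<86)&(sat<25))
    cr=cv2.resize(col[y0:y1,x0:x1],None,fx=3.4,fy=3.4,interpolation=cv2.INTER_CUBIC); cv2.imwrite('pics/%s_crop.png'%n,cr); print(cr.shape)
```

```text
scene handle>135 157 med [515.1 160.7 146.1] min [495. 137. 141.] max [539. 263. 151.]
   rect [515.7 201. ] [ 40.8 137.2] 6.3
scene board 721 med [523.7 198.2 108.9] min [469. 113. 105.] max [558. 296. 113.]
   rect [512.  206.1] [ 83.2 193.9] 9.4
scene ringtop 434 med [ 515.4 -111.4  108.9] min [ 483. -149.  105.] max [548. -63. 112.]
   rect [507.   60.5] [ 77.1 428.2] 2.4
scene knobtop 99 med [ 515.9 -248.8  118.2] min [ 500. -275.  113.] max [529. 255. 125.]
   rect [516.2  -8.7] [ 36.8 533.2] 0.6
scene base 2000 med [ 544.6 -154.1   13.8] min [ 453. -314.    9.] max [583. -69.  18.]
   rect [512.3 -37.7] [413.4 545.5] 33.4
scene housing 823 med [ 527.5 -265.9   79.7] min [ 470. -301.   75.] max [561. -64.  85.]
   rect [627.8 -15.8] [609.1 267.2] 82.2
(578, 578, 3)
side handle>135 292 med [506.7 174.  148.9] min [490. 148. 141.] max [530. 270. 152.]
   rect [513.5 207.8] [ 40.8 129.4] 4.6
side board 1573 med [497.8 218.8 110.6] min [462. 122. 106.] max [547. 301. 113.]
   rect [510.5 209.3] [ 83.  190.1] 9.8
side ringtop 463 med [ 514.8 -100.3  110.6] min [ 479. -146.  105.] max [761. 114. 113.]
   rect [538.4  52.8] [337.3 355. ] 43.9
side knobtop 85 med [500.9 251.7 119.3] min [ 489. -265.  113.] max [758. 272. 125.]
   rect [625.9   4.5] [267.6 539.5] 0.9
side base 1526 med [ 483.5 -142.3   15.7] min [ 443. -524.    9.] max [576. -54.  19.]
   rect [ 600.2 -134. ] [870.7 315.8] 89.3
side housing 607 med [ 501.6 -229.4   81.6] min [ 464. -293.   75.] max [753. 284.  85.]
   rect [620.3   3.6] [321.6 608.9] 0.4
(544, 748, 3)
```

View pics/scene_crop.png

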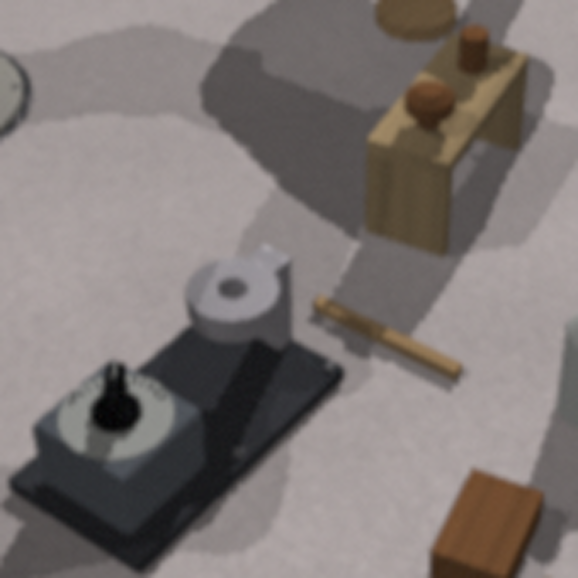

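The crop confirms the straight handle at the far end of the rack. The knob bar is seen nearly end-on, so it stands at about 0.75 rad. I'll move over the stand for a close look.

```bash
python3 -m inch '[[0.035,-0.0195,0,0,0,0,-1],[0.07,-0.039,0,0,0,0,-1],[0.105,-0.0585,0,0,0,0,-1],[0.14,-0.078,0,0,0,0,-1],[0.175,-0.0975,0,0,0,0,-1]]' ; python3 -m inch '[[0.035,-0.0195,0,0,0,0,-1],[0.07,-0.039,0,0,0,0,-1],[0.105,-0.0585,0,0,0,0,-1],[0.14,-0.078,0,0,0,0,-1],[0.175,-0.0975,0,0,0,0,-1]]'; python3 -m inch '[[0,0,0,0,0,0.12,-1],[0,0,0,0,0,0.24,-1],[0,0,0,0,0,0.36,-1],[0,0,0,0,0,0.48,-1],[0,0,0,0,0,0.6,-1]]';python3 -m inch '[[0,0,0,0,0,0.12,-1],[0,0,0,0,0,0.24,-1],[0,0,0,0,0,0.36,-1],[0,0,0,0,0,0.48,-1],[0,0,0,0,0,0.6,-1]]'; python3 -m inch '[[0,0,0,0,0,0,-1],[0,0,0,0,0,0,-1],[0,0,0,0,0,0,-1]]'
python3 - <<'E'
from h import *
s=sense();print(s['qpos'].round(2),s['clock'])
c=cam('wrist'); cv2.imwrite('pics/w1.png',c['color']); print(np.round(c['extrinsics'],3).tolist())
E
```

```text
clock: 0.57
tcp_pos: [404.2, -414.1, 245.5]
eef_rot: [0.973, 0.23, -0.0, -0.0]
ft_force: [0.5, -0.9, 0.9]
width: 0.996
grip_force: 0.0
clock: 0.98
tcp_pos: [517.2, -248.6, 245.6]
eef_rot: [0.973, 0.23, -0.0, 0.0]
ft_force: [0.8, -0.9, -0.4]
width: 1.004
grip_force: 0.0
clock: 1.4
tcp_pos: [516.4, -250.1, 245.4]
eef_rot: [0.997, -0.071, -0.0, -0.0]
ft_force: [0.6, 0.0, 0.4]
width: 1.0
grip_force: 0.0
clock: 1.82
tcp_pos: [516.4, -250.2, 245.4]
eef_rot: [0.932, -0.363, -0.0, -0.0]
ft_force: [1.0, -0.7, -0.5]
width: 0.997
grip_force: 0.0
clock: 2.07
tcp_pos: [516.5, -250.2, 245.6]
eef_rot: [0.934, -0.358, -0.0, -0.0]
ft_force: [-0.5, -1.1, -1.1]
width: 1.001
grip_force: 0.0
[ 0.68  0.35 -0.35  1.75  0.13  1.06 -2.01] 2.0667
[[-0.668, 0.714, 0.21, 572.268], [-0.744, -0.641, -0.188, -300.663], [0.0, -0.282, 0.959, 383.89], [0.0, 0.0, 0.0, 1.0]]
```

View pics/w1.png

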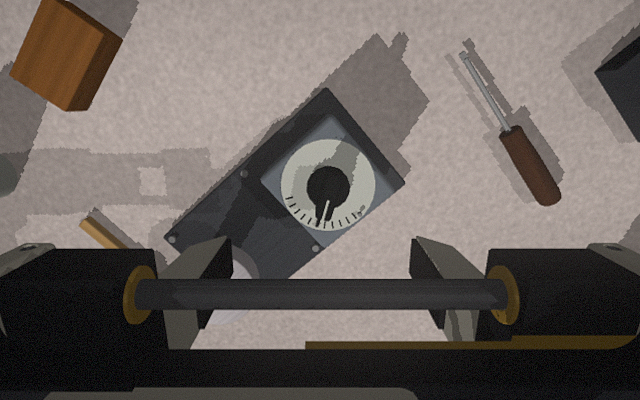

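Knob at pixel (328,185). The white mark runs to about (323,215), and the base plate corners are at (327,90) and (404,184).

```bash
python3 - <<'E'
from h import *
c=dict(np.load('pics/wrist.npz')); W=cloud(c); k=c['color'].astype(int); g=k.max(2)
roi=np.zeros(g.shape,bool); roi[140:240,275:385]=1
z=W[...,2]
def fit(t,m):
    p=W[m][:,:2].astype(np.float32); (x,y),s,a=cv2.minAreaRect(p); b=cv2.boxPoints(((x,y),s,a)); e=max((b[1]-b[0],b[2]-b[1]),key=np.linalg.norm)
    vx,vy,_,_=cv2.fitLine(p,cv2.DIST_L2,0,.01,.01).ravel()
    print(t,len(p),'z',np.median(W[m][:,2]).round(1),'c',round(x,1),round(y,1),np.round(s,1),'rect ang',np.degrees(np.arctan2(e[1],e[0])).round(1),'line ang',np.degrees(np.arctan2(vy,vx)).round(1),'mean',p.mean(0).round(1))
fit('bar top',roi&(z>113)&(z<126))
fit('disc+bar',roi&(z>86)&(z<130))
sh=np.zeros(g.shape,bool); sh[60:300,150:420]=1
fit('housing',roi|sh&(z>74)&(z<84)&(g>0))
bp=sh&(z>9)&(z<22)
fit('base',bp)
mk=roi&(z>86)&(g>150); v,u=np.nonzero(mk); print('mark px',len(u),u.mean(),v.mean()); 
if mk.sum()>3: fit('mark',mk)
# hand-read base corners by ray
for q in((327,90),(404,184),(165,240)): print(q,ray(c,*q,15).round(1))
# rim/ring: side and scene ring
for n,box in(('scene',(265,205,310,245)),('side',(345,175,385,215))):
    d=dict(np.load('pics/%s.npz'%n)); Wd=cloud(d); x0,y0,x1,y1=box; m=np.zeros(g.shape,bool); m[y0:y1,x0:x1]=1; m&=(Wd[...,2]>106)&(Wd[...,2]<114)
    p=Wd[m][:,:2]; p=p[np.hypot(p[:,0]-515,p[:,1]+108)<60]; print(n,len(p),p.min(0),p.max(0))
    (x,y),r=cv2.minEnclosingCircle(p.astype(np.float32)); print(x,y,r)
E
python3 - <<'E'
import cv2,numpy as np
c=cv2.imread('pics/w1.png'); cv2.imwrite('pics/w1k.png',cv2.resize(c[130:240,270:390],None,fx=5,fy=5,interpolation=cv2.INTER_CUBIC))
E
```

```text
bar top 829 z 119.1 c 511.9 -254.9 [14.1 41.8] rect ang -57.2 line ang -57.4 mean [ 512.9 -255.8]
disc+bar 1652 z 113.1 c 503.7 -251.9 [39.2 56.6] rect ang -19.5 line ang -53.9 mean [ 513.9 -255.7]
housing 12191 z nan c 499.7 -249.6 [132.8 152.1] rect ang -40.8 line ang nan mean [nan nan]
base 12263 z 14.4 c 512.6 -184.8 [259.7 140.1] rect ang 89.3 line ang -89.2 mean [ 530.9 -182.5]
mark px 38 324.7368421052632 210.55263157894737
mark 38 z 120.1 c 505.7 -245.3 [ 1.5 16.9] rect ang -56.6 line ang -56.8 mean [ 505.7 -245.4]
(327, 90) [ 576.8 -313.6   15. ]
(404, 184) [ 442.8 -311.3   15. ]
(165, 240) [578.8 -57.5  15. ]
scene 426 [ 477.13530607 -154.88185472] [552.94247187 -58.26709669]
511.9603271484375 -106.57447814941406 49.51145935058594
side 401 [ 475.09239343 -151.98538607] [551.50102644 -55.68481991]
513.8129272460938 -103.986328125 49.033199310302734
```

View pics/w1k.png

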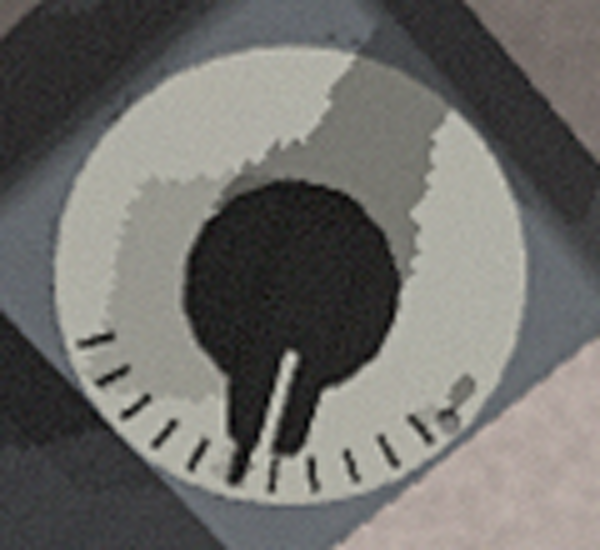

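Knob at (511.9, -254.9), bar at -57.2°, stand yaw -0.7°, so about 0.985 rad to turn. The base fit (260 x 140, z 14.4) and bar fit (42 x 14, z 119) match the given sizes. Next I align, descend to z=114 and grip.

```bash
python3 -m inch '[[0,0.0033,0,0,0,0.1,-1],[0,0.0066,0,0,0,0.2,-1],[0,0.0066,0.02,0,0,0.267,-1],[0,0.0066,0.05,0,0,0.267,-1],[0,0.0066,0.08,0,0,0.267,-1]]'; python3 -m inch '[[0,0,0.025,0,0,0,-1],[0,0,0.045,0,0,0,-1],[0,0,0.0515,0,0,0,-1],[0,0,0.0515,0,0,0,-1],[0,0,0.0515,0,0,0,-1]]'; python3 -c "
from h import *
s=sense();print(s['tcp_pos'],R.from_quat(s['eef_rot']).as_matrix()[:,0],s['qpos'].round(2))"
```

```text
clock: 2.53
tcp_pos: [513.1, -255.9, 166.0]
eef_rot: [0.877, -0.48, 0.002, -0.0]
ft_force: [0.0, -0.6, 0.2]
width: 1.002
grip_force: 0.0
clock: 2.95
tcp_pos: [512.6, -255.3, 114.7]
eef_rot: [0.877, -0.48, 0.0, -0.0]
ft_force: [1.1, -0.6, 1.3]
width: 0.998
grip_force: 0.0
[ 512.55264675 -255.33758695  114.70040235] [ 5.38314025e-01 -8.42744322e-01  1.35442654e-04] [ 0.62  0.51 -0.27  1.86  0.18  0.8  -2.31]
```

```bash
for i in 1 2 3; do python3 -m inch '[[0,0,0,0,0,0,1],[0,0,0,0,0,0,1],[0,0,0,0,0,0,1],[0,0,0,0,0,0,1],[0,0,0,0,0,0,1]]'; done
```

```text
clock: 3.37
tcp_pos: [512.5, -255.4, 114.9]
eef_rot: [0.877, -0.481, 0.001, 0.0]
ft_force: [0.3, -0.3, -0.6]
width: 0.689
grip_force: 0.0
clock: 3.78
tcp_pos: [512.1, -255.2, 114.1]
eef_rot: [0.877, -0.481, -0.0, -0.0]
ft_force: [0.7, 1.0, -0.1]
width: 0.319
grip_force: 0.0
clock: 4.2
tcp_pos: [512.5, -255.0, 114.2]
eef_rot: [0.877, -0.481, 0.0, -0.0]
ft_force: [1.1, 0.0, -0.1]
width: 0.151
grip_force: 30.0
```

```bash
python3 -m inch '[[0,0,0,0,0,-0.09,1],[0,0,0,0,0,-0.18,1],[0,0,0,0,0,-0.27,1],[0,0,0,0,0,-0.36,1],[0,0,0,0,0,-0.45,1]]' | tail -3; python3 -m inch '[[0,0,0,0,0,-0.09,1],[0,0,0,0,0,-0.18,1],[0,0,0,0,0,-0.27,1],[0,0,0,0,0,-0.36,1],[0,0,0,0,0,-0.45,1]]' | tail -3; python3 -c "
from h import *
s=sense();print(s['ft_torque'])"; python3 -m inch '[[0,0,0,0,0,-0.03,1],[0,0,0,0,0,-0.06,1],[0,0,0,0,0,-0.09,1],[0,0,0,0,0,-0.09,1],[0,0,0,0,0,-0.09,1]]' ; python3 -c "
from h import *
s=sense();print(s['ft_torque'],s['tcp_pos'],R.from_quat(s['eef_rot']).as_matrix()[:,0])"; python3 -m inch '[[0,0,0,0,0,-0.02,1],[0,0,0,0,0,-0.04,1],[0,0,0,0,0,-0.05,1],[0,0,0,0,0,-0.05,1]]' ; python3 -c "
from h import *
s=sense();print(s['ft_torque'],s['tcp_pos'],R.from_quat(s['eef_rot']).as_matrix()[:,0])"
```

```text
ft_force: [1.3, -0.1, -0.9]
width: 0.15
grip_force: 30.0
ft_force: [1.3, 0.6, -1.8]
width: 0.151
grip_force: 30.0
[ 0.02053137 -0.19925471  0.00628883]
clock: 5.45
tcp_pos: [512.3, -255.5, 114.3]
eef_rot: [1.0, -0.007, 0.0, 0.0]
ft_force: [1.2, -0.5, -1.3]
width: 0.149
grip_force: 30.0
[-0.02657786 -0.23872121  0.0355405 ] [ 512.25613311 -255.45393858  114.25199457] [ 9.99898522e-01 -1.42418826e-02  3.37923771e-04]
clock: 5.78
tcp_pos: [512.1, -255.4, 114.3]
eef_rot: [1.0, 0.018, 0.0, -0.0]
ft_force: [0.6, -0.4, -0.8]
width: 0.153
grip_force: 30.8
[-0.02364294 -0.2700508  -0.75245001] [ 512.12414163 -255.4420858   114.25185649] [9.99336021e-01 3.64349730e-02 1.00256411e-04]
```

The torque jumped to -0.75 N m at a yaw of about -0.8°, so the knob is at its stop. I'll open straight out, lift and verify.

```bash
for i in 1 2; do python3 -m inch '[[0,0,0,0,0,0,-1],[0,0,0,0,0,0,-1],[0,0,0,0,0,0,-1],[0,0,0,0,0,0,-1],[0,0,0,0,0,0,-1]]'|grep width;done; python3 -m inch '[[0,0,-0.03,0,0,0,-1],[0,0,-0.06,0,0,0,-1],[0,0,-0.09,0,0,0,-1],[0,0,-0.12,0,0,0,-1],[0,0,-0.135,0,0,0,-1]]';python3 -m inch '[[0,0,0,0,0,0,-1],[0,0,0,0,0,0,-1]]'
python3 - <<'E'
from h import *
s=sense(); print(s['tcp_pos'],R.from_quat(s['eef_rot']).as_matrix()[:,0],s['qpos'].round(2))
c=cam('wrist'); cv2.imwrite('pics/w2.png',c['color']); W=cloud(c); z=W[...,2]; print(np.round(c['extrinsics'],3).tolist())
roi=np.hypot(W[...,0]-512,W[...,1]+255)<30
def fit(t,m):
    p=W[m][:,:2].astype(np.float32); (x,y),s,a=cv2.minAreaRect(p); b=cv2.boxPoints(((x,y),s,a)); e=max((b[1]-b[0],b[2]-b[1]),key=np.linalg.norm)
    print(t,len(p),'c',round(x,1),round(y,1),np.round(s,1),np.degrees(np.arctan2(e[1],e[0])).round(1))
fit('bar',roi&(z>113)&(z<126)); fit('mark',roi&(z>113)&(z<126)&(c['color'].max(2)>150))
E
```

```text
width: 0.466
width: 0.835
clock: 7.03
tcp_pos: [513.8, -255.5, 253.2]
eef_rot: [1.0, 0.019, 0.002, 0.001]
ft_force: [0.9, -0.6, 0.4]
width: 0.994
grip_force: 0.0
clock: 7.2
tcp_pos: [512.6, -255.5, 250.1]
eef_rot: [1.0, 0.018, 0.001, 0.001]
ft_force: [-0.2, -0.3, -1.0]
width: 1.001
grip_force: 0.0
[ 512.58200001 -255.53884664  250.11304331] [0.99932648 0.03665693 0.00169047] [ 0.87  0.38 -0.58  1.74  0.23  1.08 -1.32]
[[0.037, 0.959, 0.28, 587.459], [-0.999, 0.036, 0.012, -252.247], [0.001, -0.28, 0.96, 388.552], [0.0, 0.0, 0.0, 1.0]]
bar 790 c 512.2 -254.9 [14.  41.3] -0.7
mark 38 c 501.0 -254.8 [16.3  0.9] 2.1
```

View pics/w2.png

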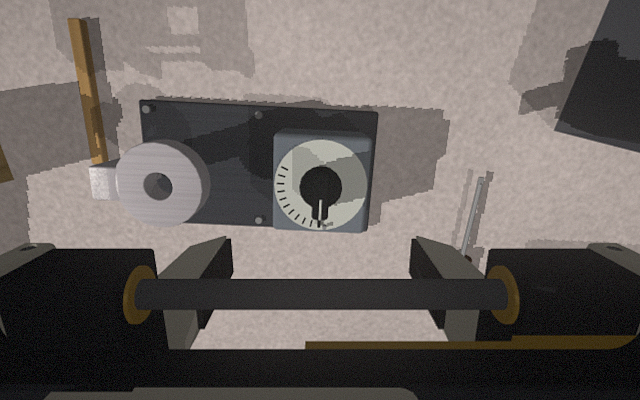

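Bar at -0.7°, equal to the stand's yaw, and the pointer is at the zero tick, so the knob is zeroed. The ring's hole is at about pixel (157,186). I'll measure the ring from this view and move to the rack.

```bash
python3 - <<'E'
from h import *
c=dict(np.load('pics/wrist.npz')); W=cloud(c); z=W[...,2]
m=(np.hypot(W[...,0]-513,W[...,1]+115)<50)&(z>105)&(z<115)
im=(m*255).astype(np.uint8); C,H=cv2.findContours(im,cv2.RETR_CCOMP,cv2.CHAIN_APPROX_NONE)
for q,h in zip(C,H[0]):
    if len(q)>25:
        e=cv2.fitEllipse(q); print('hole' if h[3]>=0 else 'outer',np.round(e[0],1),np.round(e[1],1),ray(c,*e[0],110).round(1))
        w=np.array([ray(c,*p[0],110)[:2] for p in q],np.float32); print(cv2.minEnclosingCircle(w), np.median(z[m]))
E
for i in 1 2 3; do python3 -m inch '[[0,-0.034,0,0,0,0,-1],[0,-0.068,0,0,0,0,-1],[0,-0.102,0,0,0,0,-1],[0,-0.136,0,0,0,0,-1],[0,-0.17,0,0,0,0,-1]]' | grep tcp; done
for i in 1 2 3; do python3 -m inch '[[0,0,0,0,0,-0.113,-1],[0,0,0,0,0,-0.226,-1],[0,0,0,0,0,-0.34,-1],[0,0,0,0,0,-0.453,-1],[0,0,0,0,0,-0.567,-1]]' | grep eef; done; python3 -m inch '[[0,0,0,0,0,0,-1],[0,0,0,0,0,0,-1]]'
python3 - <<'E'
from h import *
s=sense(); print(s['tcp_pos'],R.from_quat(s['eef_rot']).as_matrix()[:,0],s['qpos'].round(2))
c=cam('wrist'); cv2.imwrite('pics/w3.png',c['color']); W=cloud(c); z=W[...,2]
m=((z>146)&(z<154)&(np.hypot(W[...,0]-510,W[...,1]-210)<100)).astype(np.uint8)*255
for q in cv2.findContours(m,cv2.RETR_EXTERNAL,cv2.CHAIN_APPROX_NONE)[0]:
    if cv2.contourArea(q)>100:
        w=np.array([W[p[0][1],p[0][0],:2] for p in q],np.float32); print('top',cv2.minEnclosingCircle(w),cv2.contourArea(q),ray(c,*cv2.fitEllipse(q)[0],150).round(1))
b=(z>106)&(z<113)&(np.hypot(W[...,0]-510,W[...,1]-210)<115); print('board',cv2.minAreaRect(W[b][:,:2].astype(np.float32)))
E
```

```text
outer [153.5 183.8] [ 80.9 103.8] [ 515.6 -112.3  110. ]
((514.572509765625, -109.44355773925781), 44.928199768066406) 109.36498468483771
hole [158.8 185.2] [24.5 29.5] [ 514.5 -116.7  110. ]
((514.37548828125, -116.58438110351562), 12.30904483795166) 109.36498468483771
tcp_pos: [504.4, -83.8, 247.4]
tcp_pos: [498.2, 85.7, 247.6]
tcp_pos: [492.1, 255.3, 247.3]
eef_rot: [0.954, 0.3, -0.002, -0.0]
eef_rot: [0.832, 0.555, -0.002, -0.001]
eef_rot: [0.643, 0.766, -0.001, -0.001]
clock: 9.92
tcp_pos: [492.6, 254.0, 247.7]
eef_rot: [0.647, 0.763, -0.001, -0.001]
ft_force: [-0.2, 0.6, -0.1]
width: 0.999
grip_force: 0.0
[492.62002614 254.04675993 247.74878393] [-1.63255826e-01  9.86583657e-01  4.72781830e-04] [ 0.34  0.55 -1.16  1.78  0.54  1.18 -0.82]
top ((519.087646484375, 159.02273559570312), 16.962915420532227) 825.0 [518.7 160.3 150. ]
top ((502.6683654785156, 258.0929260253906), 13.876945495605469) 982.0 [502.4 258.9 150. ]
board ((510.90625, 208.06362915039062), (80.19770812988281, 190.60580444335938), 9.424201965332031)
```

View pics/w3.png

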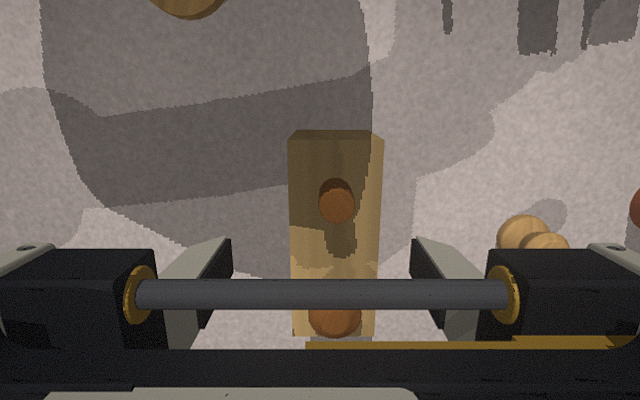

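Straight handle at pixel (337,203), world (502.7, 257.8), top radius 13.9, which agrees with the rack fit. The tool is already aligned with the rack.

```bash
python3 -m inch '[[0.002,0.0106,0.01,0,0,0,-1],[0.002,0.0106,0.04,0,0,0,-1],[0.002,0.0106,0.07,0,0,0,-1],[0.002,0.0106,0.09,0,0,0,-1],[0.002,0.0106,0.1,0,0,0,-1]]' >/dev/null; python3 -m inch '[[0,0,0.005,0,0,0,-1],[0,0,0.0097,0,0,0,-1],[0,0,0.0097,0,0,0,-1],[0,0,0.0097,0,0,0,-1]]'; for i in 1 2 3; do python3 -m inch '[[0,0,0,0,0,0,1],[0,0,0,0,0,0,1],[0,0,0,0,0,0,1],[0,0,0,0,0,0,1],[0,0,0,0,0,0,1]]'; done
```

```text
clock: 10.72
tcp_pos: [504.0, 258.7, 140.5]
eef_rot: [0.646, 0.763, 0.001, 0.0]
ft_force: [-1.5, -0.2, 0.1]
width: 1.002
grip_force: 0.0
clock: 11.13
tcp_pos: [503.7, 258.1, 139.8]
eef_rot: [0.646, 0.764, 0.0, 0.0]
ft_force: [-1.1, 0.6, -0.7]
width: 0.683
grip_force: 0.0
clock: 11.55
tcp_pos: [503.5, 258.1, 139.5]
eef_rot: [0.646, 0.764, -0.0, 0.0]
ft_force: [0.1, -0.1, -0.0]
width: 0.324
grip_force: 0.0
clock: 11.97
tcp_pos: [503.5, 258.2, 139.5]
eef_rot: [0.646, 0.764, 0.0, -0.0]
ft_force: [0.1, 0.1, -1.0]
width: 0.301
grip_force: 30.0
```

```bash
for i in 1 2; do python3 -m inch '[[0,0,-0.015,0,0,0,1],[0,0,-0.03,0,0,0,1],[0,0,-0.05,0,0,0,1],[0,0,-0.07,0,0,0,1],[0,0,-0.085,0,0,0,1]]'; done; python3 -m inch '[[0,0,0,0,0,0,1],[0,0,0,0,0,0,1],[0,0,0,0,0,0,1]]'
python3 - <<'E'
from h import *
s=sense(); print(s['tcp_pos'],R.from_quat(s['eef_rot']).as_matrix().round(4).tolist(),s['qpos'].round(2))
t=s['tcp_pos']
for n in('side','scene'):
    c=cam(n); E=np.asarray(c['extrinsics']); cv2.imwrite('pics/%s4.png'%n,c['color'])
    for d in(0,-128): 
        p=np.linalg.inv(E)@np.r_[t+[0,0,d],1]; print(n,d,(c['cx']-c['fx']*p[0]/p[2]).round(1),(c['cy']+c['fy']*p[1]/p[2]).round(1))
    W=cloud(c); m=(np.hypot(W[...,0]-t[0],W[...,1]-t[1])<25)&(W[...,2]>t[2]-140)&(W[...,2]<t[2]-35)
    p=W[m]; print(len(p),p[:,2].min())
    for lo in range(-140,-35,15):
        q=p[(p[:,2]>t[2]+lo)&(p[:,2]<t[2]+lo+15)]
        if len(q): print(lo,len(q),np.median(q,0).round(1))
E
```

```text
clock: 12.38
tcp_pos: [504.0, 259.1, 227.8]
eef_rot: [0.645, 0.764, 0.001, 0.001]
ft_force: [0.9, 0.4, -1.5]
width: 0.296
grip_force: 30.0
clock: 12.8
tcp_pos: [503.5, 258.5, 311.8]
eef_rot: [0.646, 0.764, 0.001, 0.0]
ft_force: [0.5, 0.1, -0.3]
width: 0.298
grip_force: 30.0
clock: 13.05
tcp_pos: [503.2, 257.6, 308.9]
eef_rot: [0.646, 0.764, -0.001, 0.0]
ft_force: [0.1, -0.2, -1.0]
width: 0.295
grip_force: 30.0
[503.19156723 257.58746094 308.85820236] [[-0.1661, 0.9861, -0.0008], [0.9861, 0.1661, -0.001], [-0.0008, -0.0009, -1.0]] [ 0.35  0.51 -1.19  1.68  0.49  1.3  -0.77]
side 0 248.2 191.3
side -128 255.9 237.2
148 180.11494555308082
-140 3 [500.  257.  181.8]
-125 23 [499.2 260.1 190.2]
-110 23 [499.  259.3 204.7]
-95 25 [498.9 259.8 221.1]
-80 23 [499.1 259.4 235.5]
-65 26 [499.1 259.7 251.3]
-50 25 [499.  260.1 264.9]
scene 0 362.1 104.1
scene -128 359.6 140.8
85 179.5299214972224
-140 4 [504.1 253.2 181.2]
-125 14 [504.3 253.6 191.8]
-110 12 [506.  252.3 207.4]
-95 12 [503.5 253.1 221.3]
-80 14 [505.7 252.7 236.6]
-65 16 [505.6 253.4 250.8]
-50 13 [504.1 253.8 266.1]
```

The rod is vertical and centred under the TCP. Its tip is 129.5 mm below, so the final TCP z is 179.5. Next I carry it over the ring.

```bash
for i in 1 2; do python3 -m inch '[[-0.03,-0.0042,0,0,0,0,1],[-0.067,-0.0093,0,0,0,0,1],[-0.107,-0.0149,0,0,0,0,1],[-0.145,-0.0201,0,0,0,0,1],[-0.1848,-0.0257,0,0,0,0,1]]'; done; python3 -m inch '[[0,0,0.02,0,0,0,1],[0,0,0.035,0,0,0,1],[0,0,0.045,0,0,0,1],[0,0,0.045,0,0,0,1],[0,0,0.045,0,0,0,1]]'
python3 - <<'E'
from h import *
s=sense(); print(s['tcp_pos'],R.from_quat(s['eef_rot']).as_matrix().round(4).tolist(),s['qpos'].round(2))
t=s['tcp_pos']
for n in('side','scene'):
    c=cam(n); W=cloud(c); cv2.imwrite('pics/%s5.png'%n,c['color'])
    o=np.asarray(c['extrinsics'])[:2,3]; u=o-t[:2]; u/=np.linalg.norm(u)
    m=(np.hypot(W[...,0]-t[0],W[...,1]-t[1])<20)&(W[...,2]>t[2]-127)&(W[...,2]<t[2]-35); print(n,m.sum(),'stem axis',(np.median(W[m],0)[:2]-5*u).round(1))
    for lo in(-127,-80): q=W[m&(W[...,2]>t[2]+lo)&(W[...,2]<t[2]+lo+45)]; print('   ',(np.median(q,0)[:2]-5*u).round(1))
    r=(np.hypot(W[...,0]-514,W[...,1]+115)<60)&(W[...,2]>105)&(W[...,2]<115)
    C,H=cv2.findContours((r*255).astype(np.uint8),cv2.RETR_CCOMP,cv2.CHAIN_APPROX_NONE)
    for q,h in zip(C,H[0]):
        if h[3]>=0 and len(q)>8:
            w=np.array([ray(c,*p[0],110)[:2] for p in q],np.float32); print('  hole',cv2.minEnclosingCircle(w),np.median(W[r],0).round(1))
E
```

```text
clock: 13.57
tcp_pos: [508.1, 70.2, 308.7]
eef_rot: [0.645, 0.764, -0.0, -0.001]
ft_force: [1.5, 0.0, -0.6]
width: 0.302
grip_force: 30.0
clock: 13.98
tcp_pos: [513.4, -116.6, 308.8]
eef_rot: [0.645, 0.764, -0.0, -0.001]
ft_force: [2.4, 0.2, -0.2]
width: 0.294
grip_force: 30.0
clock: 14.4
tcp_pos: [513.9, -114.0, 264.1]
eef_rot: [0.645, 0.764, -0.0, -0.001]
ft_force: [0.1, 0.2, -1.4]
width: 0.3
grip_force: 30.0
[ 513.90421227 -113.97665252  264.12048721] [[-0.1679, 0.9858, -0.0012], [0.9858, 0.1679, 0.0008], [0.001, -0.001, -1.0]] [ 1.12  0.51 -1.25  1.82  0.52  1.19 -0.12]
side 103 stem axis [ 513.9 -115. ]
    [ 514.  -114.9]
    [ 513.6 -115.1]
  hole ((510.91845703125, -111.3837890625), 14.97885513305664) [ 511.1 -104.9  110.7]
scene 99 stem axis [ 513.4 -113.8]
    [ 514.3 -113.9]
    [ 512.9 -113.6]
  hole ((516.6625366210938, -118.34756469726562), 14.132460594177246) [ 517.3 -113.7  108.7]
```

Stem (513.7,-114.4) versus hole (about 514,-115.3): shift 0.9 mm, then lower in steps.

```bash
python3 -m inch '[[-0.0009,0,0.005,0,0,0,1],[-0.0009,0,0.012,0,0,0,1],[-0.0009,0,0.018,0,0,0,1],[-0.0009,0,0.018,0,0,0,1],[-0.0009,0,0.018,0,0,0,1]]'
python3 - <<'E'
from h import *
print(sense()['tcp_pos'])
o=[]
for n,b in(('side',(335,130,435,230)),('scene',(250,165,350,265))):
    c=cam(n); x0,y0,x1,y1=b; o.append(cv2.resize(c['color'][y0:y1,x0:x1],(390,390),interpolation=cv2.INTER_CUBIC))
cv2.imwrite('pics/pre.png',np.hstack(o))
E
```

```text
clock: 14.92
tcp_pos: [514.0, -115.6, 246.0]
eef_rot: [0.646, 0.764, -0.0, -0.0]
ft_force: [0.4, 0.6, -0.9]
width: 0.297
grip_force: 30.0
[ 514.02951906 -115.63549604  246.0029675 ]
```

View pics/pre.png

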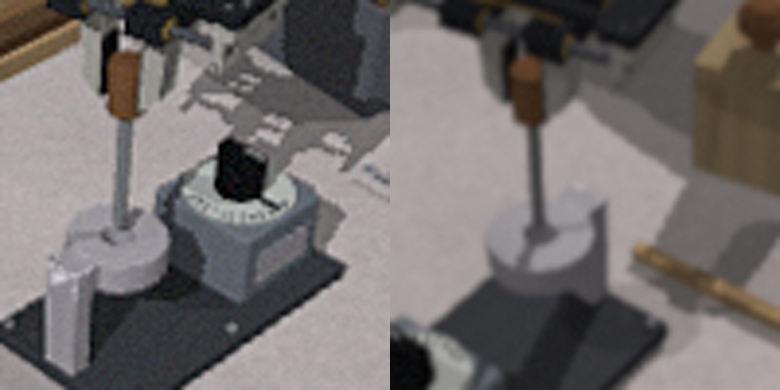

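The rod tip sits right over the hole in both views: (122,228) in the left crop and (537,225) in the right. Lowering partway with a force check, then the rest.

```bash
python3 -m inch '[[0,0,0.006,0,0,0,1],[0,0,0.012,0,0,0,1],[0,0,0.018,0,0,0,1],[0,0,0.024,0,0,0,1],[0,0,0.026,0,0,0,1]]'; python3 -m inch '[[0,0,0,0,0,0,1],[0,0,0,0,0,0,1],[0,0,0,0,0,0,1]]'
python3 - <<'E'
from h import *
t=sense()['tcp_pos']; print(t)
o=[]
for n,b in(('side',(345,170,385,210)),('scene',(270,205,310,245))):
    c=cam(n); W=cloud(c); x0,y0,x1,y1=b; o.append(cv2.resize(c['color'][y0:y1,x0:x1],(390,390),interpolation=cv2.INTER_CUBIC))
    q=np.asarray(c['extrinsics'])[:2,3]; u=q-t[:2]; u/=np.linalg.norm(u)
    m=(np.hypot(W[...,0]-t[0],W[...,1]-t[1])<12)&(W[...,2]>118)&(W[...,2]<t[2]-35); print(n,m.sum(),'stem',(np.median(W[m],0)[:2]-5*u).round(1))
cv2.imwrite('pics/in.png',np.hstack(o))
E
```

```text
clock: 15.43
tcp_pos: [513.7, -115.8, 219.2]
eef_rot: [0.646, 0.764, -0.0, -0.001]
ft_force: [-0.4, -0.8, -1.4]
width: 0.298
grip_force: 30.0
clock: 15.68
tcp_pos: [514.6, -115.6, 220.7]
eef_rot: [0.646, 0.764, 0.0, 0.0]
ft_force: [-0.1, 0.2, -0.5]
width: 0.295
grip_force: 30.0
[ 514.60954762 -115.61099186  220.7049121 ]
side 73 stem [ 514.9 -116.7]
scene 64 stem [ 514.1 -116.1]
```

View pics/in.png

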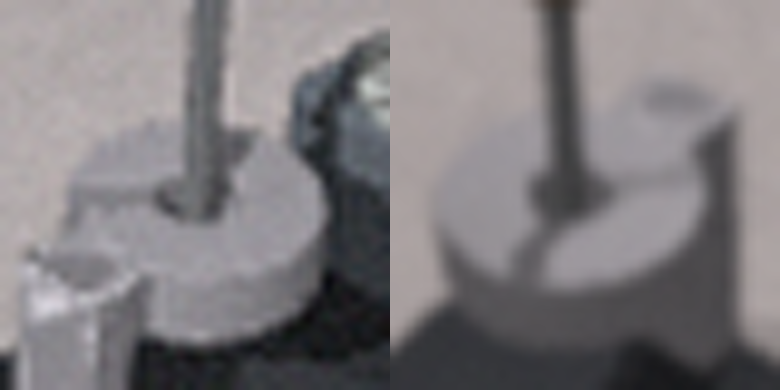

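The stem is inside the hole without contact. In the side crop it sits about 2 mm right of the hole's middle, near (205,205) versus 197. I'll measure the ring axis from its wall points to compare.

Run:
```python
from h import *
from scipy.optimize import least_squares
for n in('side','scene'):
    c=dict(np.load('pics/%s.npz'%n)); W=cloud(c); d=np.hypot(W[...,0]-514,W[...,1]+115)
    def cf(m,r):
        p=W[m][:,:2]; f=least_squares(lambda a:np.hypot(p[:,0]-a[0],p[:,1]-a[1])-r,[514,-115],loss='soft_l1',f_scale=1); print(n,r,m.sum(),f.x.round(2),np.abs(f.fun).mean().round(2))
    z=W[...,2]
    cf((d>28)&(d<46)&(z>88)&(z<104)&(W[...,1]<-90),38)
    cf((d<12)&(z>118)&(z<185),5)
```

```text
side 38 54 [ 514.67 -115.76] 0.87
side 5 69 [ 514.55 -116.35] 0.91
scene 38 110 [ 513.95 -115.4 ] 1.17
scene 5 64 [ 515.06 -116.9 ] 1.25
```

Shift +1 mm in y, then lower the remaining 41 mm.

```bash
python3 -m inch '[[0.001,0,0.002,0,0,0,1],[0.001,0,0.009,0,0,0,1],[0.001,0,0.017,0,0,0,1],[0.001,0,0.025,0,0,0,1],[0.001,0,0.031,0,0,0,1]]' | grep -E 'tcp|ft'; python3 -m inch '[[0,0,0.004,0,0,0,1],[0,0,0.008,0,0,0,1],[0,0,0.0097,0,0,0,1],[0,0,0.0097,0,0,0,1],[0,0,0.0097,0,0,0,1]]'; python3 -m inch '[[0,0,0,0,0,0,1],[0,0,0,0,0,0,1],[0,0,0,0,0,0,1],[0,0,0,0,0,0,1],[0,0,0,0,0,0,1]]'
python3 - <<'E'
from h import *
from scipy.optimize import least_squares
s=sense();t=s['tcp_pos']; print(t,R.from_quat(s['eef_rot']).as_matrix()[:,2].round(4),s['qd'].round(3)); o=[]
for n,b in(('side',(335,150,415,230)),('scene',(250,185,330,265))):
    c=cam(n); W=cloud(c); z=W[...,2]; x0,y0,x1,y1=b; o.append(cv2.resize(c['color'][y0:y1,x0:x1],(390,390),interpolation=cv2.INTER_CUBIC))
    d=np.hypot(W[...,0]-514,W[...,1]+115)
    for m,r in(((d>28)&(d<46)&(z>88)&(z<104)&(W[...,1]<-90),38),((d<12)&(z>114)&(z<146),5)):
        p=W[m][:,:2]; f=least_squares(lambda a:np.hypot(p[:,0]-a[0],p[:,1]-a[1])-r,[514,-115],loss='soft_l1'); print(n,r,m.sum(),f.x.round(2))
    m=(d<30)&(z<46)&(z>25); print('below ring',m.sum())
    k=(np.hypot(W[...,0]-512,W[...,1]+255)<26)&(z>113)&(z<123)
    e=cv2.minAreaRect(W[k][:,:2].astype(np.float32)); print('knob',e)
cv2.imwrite('pics/end.png',np.hstack(o))
E
```

```text
tcp_pos: [513.7, -114.8, 188.1]
ft_force: [-0.2, 0.7, -0.7]
clock: 16.62
tcp_pos: [514.4, -114.7, 179.9]
eef_rot: [0.646, 0.764, 0.0, 0.0]
ft_force: [-0.3, 0.7, -0.4]
width: 0.298
grip_force: 30.0
clock: 17.03
tcp_pos: [514.3, -114.8, 180.0]
eef_rot: [0.646, 0.764, 0.0, 0.0]
ft_force: [-0.3, -0.5, -0.7]
width: 0.302
grip_force: 30.0
[ 514.3068036  -114.79230454  179.95667841] [ 2.e-04 -1.e-04 -1.e+00] [ 0.001  0.     0.     0.    -0.     0.    -0.001]
side 38 52 [ 514.66 -116.36]
side 5 30 [ 514.56 -115.76]
below ring 0
knob ((507.0820617675781, -253.19810485839844), (34.39495086669922, 15.754862785339355), 3.232983112335205)
scene 38 113 [ 514.   -115.06]
scene 5 32 [ 514.82 -116.14]
below ring 0
knob ((513.5692138671875, -256.6174011230469), (15.196969032287598, 41.09431076049805), 89.76419067382812)
```

View pics/end.png

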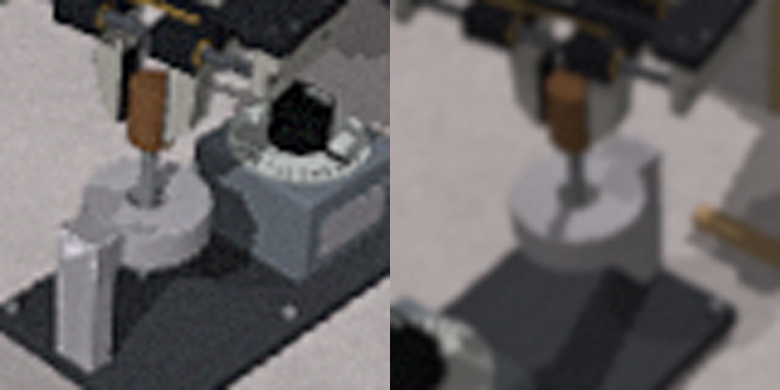

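Both views show the stem centred in the hole, at (148,195) in the left crop and (577,195) in the right. Ring and stem fits agree within about 1 mm, forces are near zero, the arm is still and the tip is at z≈50.

```bash
python3 -c "
from plant import manip
print(manip.job_done())"
```

```text
the job is handed in; nothing more can be done
None
```

I handed the job in at about 17 s of the 56 s allowed: the knob is at its zero stop, and the straight-handled rod is held still and upright in the ring, within about 1 mm of centre, tip at about 50 mm (half-way), with no contact force seen.

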